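# Wind back the sprung tension wheel and lock it with its pin

### The arm

A 7-joint arm with a two-finger parallel gripper is mounted at the origin on the work surface. World frame = base frame: x ahead of the robot, y to its left, z up, the work surface at z = 0. Lengths are in m, angles in rad, forces in N, time in s.
With the tool pointing down it reaches from about 0.4 to 0.85 m from the base axis. Payload 4.5 kg.
Tool frame: the origin (TCP) lies at the centre of the arm's flange, where the gripper is bolted on; the fingertips stand 173 mm ahead of it and the grasp point (between the pads) lies 155 mm ahead of it; z points along the fingers, y is the direction in which the jaws open and shut (so a half turn about z gives the same grasp; the last joint's range is limited). The gripper opens to 85 mm and grips with 20 to 120 N. Pads are 22 mm wide; open, the fingers measure 114 mm over their backs; the gripper's body (76 mm by 85 mm) begins 54 mm behind the grasp point. The pads swing forward as they close: fully open they stand 13 mm farther back than shut.
Start: joints at [-1.256, 0.689, -0.195, 1.565, 0.157, 0.902, -0.215], TCP at [0.173, 0.601, 0.405] pointing down, gripper open.
Joint ranges: [-3.01, 3.01], [-0.46, 2.08], [-1.47, 1.51], [0.13, 2.56], [-1, 4.14], [0.04, 2.09], [-2.66, 2.66]. Speed limits (rad/s): [2.57, 2.57, 3.14, 3.14, 3.14, 3.14, 3.14].

### API

Orientations are given as a rotation vector (axis times angle).
In Python, from workcell import arm gives the robot as it stands.
- The arm moves only by the tool apply_moves, never from a script. Its argument "deltas" is a list that holds one entry, the list of rows, each a list of 5 numbers: the shift along the world's x, y, z in m, then the turn about the world's z in rad, then the closure, from -1 (fully open) to 1 (shut). A call has 1 to 5 rows; each row is the pose to reach, as a shift and turn from the pose commanded when the call began; what a row does not reach only later rows make up. A row lasts 1/12 s, in which the tool goes at most 41.7 mm and 7.16 degrees, less where a joint would pass 70% of its speed; a pose out of reach is approached as far as the arm can. A call with a gripper value outside its range is refused whole. The fingers move at their own pace and stop on an object; "squeeze" is the grip in N (left out, the last holds). Time passes only in rows, so rows that repeat a pose let the fingers close. It gives the time, the measured TCP pose, the force and the opening at its end, in the units of the state.
- arm.read_state(): the state, without advancing time (a new reading comes with each control period).
- arm.read_camera(name): name is "scene" or "top"; returns (picture, depth): 480x640x3 uint8, red, green, blue; 480x640 float32, m along the optical axis (not along the pixel's ray), 0 where there is no reading.
- arm.camera_model(name): a dict with "mtx" (3x3 intrinsics, pixels), "rvec" (rotation vector, rad) and "tvec" (3), from world to camera coordinates, as OpenCV has them. Camera axes: x right, y down, z forward; pixel columns grow to the right and rows downward; lengths in m; the calibration is good to about 2 mm. A picture is of the moment at which its call begins. camera_model takes no time and is no camera call.
- arm.job_done(): hands the job in, once; it reports no verdict.
Trained networks look in the newest picture that a camera, given by its name, has taken for a name from the list of things; names that differ only in an ending like _2 or _b are one class to them, and where a whole thing is asked for, a point or a joint stands for the part that bears it (a point fixed in the world has none). Each returns a list of dicts, best first, with "conf" (0 to 1); they miss things now and then, are a little off and sometimes report something else, mostly with a low value. They report only what shows in the picture. A call takes as long as a camera call. They do not tell look-alikes from the thing itself.
- arm.outline_of(query, camera): "pixels" (480x640 bool, what is visible of it) and "at" ([column, row] in pixels, amid what is visible of it).
The state is a dict: "clock": time; "joint_positions": joint angles; "qd": joint speeds; "tau": joint torques, N m; "tool_pos": TCP position; "tcp_rot": TCP orientation; "ft_force": force on the tool from outside, world axes, zero at the start; "torque": the same for the moment, N m; "grip_width": opening from 0.0 (shut) to 1.0 (fully open).
Only numpy, scipy, OpenCV 4.12 (cv2) and the standard library are available. Lean on these libraries where they do the work, as an engineer would, in place of code of your own. Each camera call takes 0.05 s, during which the arm holds its last target. There are 200 camera calls.

### The job

Take the red-handled locking pin from its rack and stand it in the hole of the yellow tension wheel. With the pin, turn the wheel anticlockwise against its spring to the red mark and then on by up to two centimetres, feeling gently with the tip for the hidden lock hole underneath, then push the pin fully home until its collar sits on the wheel and let go, leaving the wheel locked. Do not force the pin, do not let the wheel fly back, and leave the other pins and the things on the bench alone.

Things in the scene. Friction and masses are not known exactly. Their poses are not given: they have to be found in the camera images.
- pin_grip (a point): Red-handled locking pin, loose, about 90 g, upright in the rack. From below: round steel shank 12 mm diameter, 26 mm long, tip chamfered 1 mm; dark collar 26 mm diameter, 5 mm thick; red square grip 20 x 20 x 48 mm (79 mm in all). This point: centre of the red grip, 55 mm above the tip; z up along the pin, x and y square to the grip's faces
- pin_tip (a point): Centre of the lower end of the red pin's shank (the pin's tip)
- rack: Aluminium block fixed on the bench, 70 (x) x 190 (y) x 36 mm high, origin under its centre, three sockets in a row along its y at -60, 0, +60 mm, 14 mm wide, 30 mm deep. The three pins stand in them in any order, collars on the block's top, grip faces about square to the block
- drum: Fixed dark steel drum (radius 95 mm) on a square grey foot of 210 x 210 mm, carrying the wheel; origin at its underside on the wheel's vertical axis. The yellow wheel (radius 80 mm) lies flat on it, 48 to 60 mm above the bench; the drum's rim is 40 mm high. Where the drum's x and y axes point is no guide to the lock hole
- drum_axis (a point): The wheel's axis at the height of its top face, 60 mm above the bench (steel hub here, radius 20 mm, 11 mm high). Under the wheel a flat plate, top 46 mm above the bench, hides one lock hole 14 mm wide, 16 mm deep, 45 mm from the axis. A tip standing in the wheel's hole rests on that plate (collar 12 mm above the wheel) and slides on it until it meets the lock hole
- drive_hole (a point): Centre of the mouth of the wheel's only hole (black rim), at its top face, 45 mm from the axis; the hole goes right through the 12 mm thick wheel and is 14 mm wide. Moves with the wheel
- tension_wheel (a joint): Angle of the wheel, rad: 0 at its rest stop, growing anticlockwise seen from above, far stop at 1.45. A spring pulls it back to 0: at the hole the sideways pull is about 3.6 N at rest and grows by 3.6 N per rad. If let go it flies back. Wheel, holes and plate are smooth and oiled
- mark_tip (a point): Red bar 15 x 6 x 4 mm lying radially on the drum's rim outside the wheel, its top 44 mm above the bench; the point is its middle, 88 mm from the axis. It only shows where to begin feeling: about the axis, the lock hole lies 0.06 to 0.40 rad further on anticlockwise than the mark (3 to 18 mm along the 45 mm hole circle)
- blue_pin_grip (a point): Blue-handled pin, centre of its grip (shank only 18 mm long): not wanted, leave in the rack
- black_pin_grip (a point): Black-handled pin, centre of its grip (shank only 18 mm long): not wanted, leave in the rack
- red_reel: Reel of red tape lying on the bench, 100 mm diameter, 30 mm high, origin under its centre: leave alone
- yellow_reel: Reel of yellow tape lying on the bench, 100 mm diameter, 30 mm high: leave alone
- module: Grey power module with fins, 90 x 130 x 54 mm, on the bench: leave alone
- jar: Jar 56 mm diameter, 75 mm high: leave alone
- driver: Screwdriver lying on the bench: leave alone
- spanner: Spanner lying on the bench: leave alone
Mind the look-alikes: they are no part of the job. There is more than one size of the part that bears pin_grip; the job needs the smaller.

How it is judged:
On the way, in this order (a step that is already met when the one before it is completed fails the run):
1. the red pin stands in the wheel's hole while the wheel is still near its rest stop (horizontal distance between pin_tip and drive_hole below 0.006 m and z of pin_tip in the frame of drive_hole below -0.008 m and value of joint tension_wheel below 0.3 rad), for 0.1 s.
2. the wheel is turned against its spring with the pin in its hole (value of joint tension_wheel above 0.7 rad and horizontal distance between pin_tip and drive_hole below 0.006 m and z of pin_tip in the frame of drive_hole below -0.006 m), for 0.1 s.
At the end, for the whole second after the job is handed in: Red pin through the wheel's hole into the lock hole, collar on the wheel (tip 23.5 mm or more below the wheel's top, within 6 mm of its hole sideways, under 10 degrees off upright), released and still; the wheel held by it more than 0.85 rad from rest, not moving (value of joint tension_wheel above 0.85 rad and velocity of joint tension_wheel between -0.05 and 0.05 rad/s and z of pin_tip in the frame of drive_hole below -0.0235 m and horizontal distance between pin_tip and drive_hole below 0.006 m and angle between pin_grip's own z axis and vertical below 0.17 rad and linear speed of pin below 0.02 m/s); the robot touches nothing.
It fails at once if the pin is forced: more than 45 N of contact between the pin and the drum with its plate and wheel (contact force between pin and drum above 45 N).
It fails at once if the wheel flies back (faster than 1.5 rad/s backwards while part-way wound) (velocity of joint tension_wheel below -1.5 rad/s and value of joint tension_wheel between 0.1 and 0.75 rad).
It fails at once if another pin is moved more than 30 mm (distance of any of blue_pin_grip, black_pin_grip from where it was at the start of the episode above 0.03 m).
It fails at once if a thing on the bench is moved more than 30 mm (distance of any of red_reel, yellow_reel, module, jar, driver, spanner from where it was at the start of the episode above 0.03 m).
It also fails if it takes over 58 s, if anything falls off the work surface, if the arm or the gripper's body presses on something with over 40 N, if the wrist force passes 120 N, or if a joint passes its speed limit or range.

## Working session

There is one attempt and no reset: what is moved stays moved. The work goes in short steps, Python scripts to look and compute and a tool call to move; the robot and the scene stay as the last step left them, time stands still between calls to the robot, and variables do not carry over. Pictures are saved under pics/ and viewed, about 8 in all and at most 12, crops included, and the job is handed in when it is done.

Besides the shell and the picture viewer there is one more tool, called after "Emit:" as a command line: name --argument value ..., lists and objects as JSON in quotes. apply_moves: Moves the arm, as the interface text tells. Its arguments: {"type":"object","properties":{"deltas":{"type":"array","items":{"type":"array","items":{"type":"array","items":{"type":"number"}}}},"squeeze":{"type":"number"}},"required":["deltas"]}

```bash
mkdir -p pics
cat > h.py <<'E'
import numpy as np, cv2
from workcell import arm
def cam(n):
    m=arm.camera_model(n); return np.array(m["mtx"]),cv2.Rodrigues(np.array(m["rvec"]))[0],np.array(m["tvec"]).ravel()
def ray_z(n,u,v,z):
    K,R,t=cam(n); d=R.T@np.linalg.inv(K)@[u,v,1]; c=-R.T@t; return c+d*(z-c[2])/d[2]
def cloud(n,dep):
    K,R,t=cam(n); v,u=np.mgrid[:480,:640]; p=np.stack([(u-K[0,2])/K[0,0]*dep,(v-K[1,2])/K[1,1]*dep,dep],-1)
    w=(p-t)@R; w[dep<=0]=np.nan; return w
def proj(n,p):
    K,R,t=cam(n); q=K@(R@np.array(p)+t); return q[:2]/q[2]
def snap(n,f=None):
    im,d=arm.read_camera(n)
    if f: cv2.imwrite(f,im[...,::-1])
    return im,d
E
python3 - <<'E'
from h import *
for n in("top","scene"):
    im,d=snap(n,f"pics/{n}0.png"); np.savez(f"{n}0.npz",im=im,d=d)
    K,R,t=cam(n); print(n,K[0,0],(-R.T@t).round(3))
    w=cloud(n,d)
    for q in("pin_grip","drive_hole","mark_tip","drum_axis","rack","blue_pin_grip","black_pin_grip"):
        for r in arm.outline_of(q,n)[:3]:
            m=r["pixels"]; print(q,round(r["conf"],2),np.round(r["at"],1),m.sum(),np.nanmedian(w[m],0).round(4))
print(arm.read_state())
E
```

```text
top 617.8637657211675 [0.377 0.011 1.397]
pin_grip 0.73 [292.6 288. ] 190 [0.4203 0.0774 0.0986]
pin_grip 0.49 [250.3 258.4] 156 [0.4894 0.1728 0.0841]
drive_hole 0.58 [372.9 252.5] 4166 [ 0.5001 -0.0934  0.0595]
drum_axis 0.93 [372.6 254.7] 8644 [ 0.4949 -0.0908  0.0428]
drum_axis 0.16 [211.2 330.2] 678 [0.317  0.2651 0.0063]
rack 0.56 [229.9 252. ] 2263 [0.5073 0.2273 0.0352]
rack 0.46 [166.3 186. ] 2541 [0.6477 0.3674 0.0417]
black_pin_grip 0.45 [195.1 238.2] 146 [0.5244 0.2848 0.0855]
scene 517.6289465798317 [ 1.386 -0.086  0.766]
pin_grip 0.79 [356.9 236.4] 442 [0.4283 0.0779 0.0699]
pin_grip 0.6 [405.  244.6] 232 [0.4983 0.1711 0.0675]
drive_hole 0.64 [286.  260.2] 2888 [ 0.5121 -0.0951  0.0611]
mark_tip 0.45 [377.7 348.8] 2137 [0.7423 0.0722 0.0303]
drum_axis 0.88 [285.3 281.5] 6429 [ 0.5484 -0.0956  0.0419]
drum_axis 0.65 [168.3 331. ] 2038 [ 0.657  -0.3275  0.0306]
rack 0.92 [428. 271.] 2347 [0.5275 0.225  0.0352]
rack 0.37 [376.8 344.6] 2234 [0.7415 0.0726 0.0302]
blue_pin_grip 0.56 [431.3 248.2] 233 [0.5157 0.2284 0.0688]
black_pin_grip 0.63 [461.2 253.6] 270 [0.5326 0.2851 0.0656]
{'clock': 0.8, 'joint_positions': array([-1.25620266,  0.68907143, -0.19458182,  1.56528509,  0.15732152,
        0.90251037, -0.21507554]), 'qd': array([ 1.01758354e-03, -3.52679881e-04, -1.15168133e-03,  2.17827628e-03,
       -1.41118821e-06, -3.28281102e-04, -2.20936854e-04]), 'tau': array([-4.46385648e-04, -5.39496875e+01, -1.26668528e+00, -1.58876520e+01,
        1.00726011e-02,  1.32375648e-03, -8.80153721e-06]), 'tool_pos': array([0.17319044, 0.60053881, 0.40473809]), 'tcp_rot': array([4.39548509e-01, 3.11065775e+00, 1.70236922e-04]), 'ft_force': array([ 0.095689  , -0.17445264, -0.5259099 ]), 'torque': array([-0.02984415, -0.00162449,  0.02355936]), 'grip_width': 1.0027005848189408}
```

View pics/top0.png

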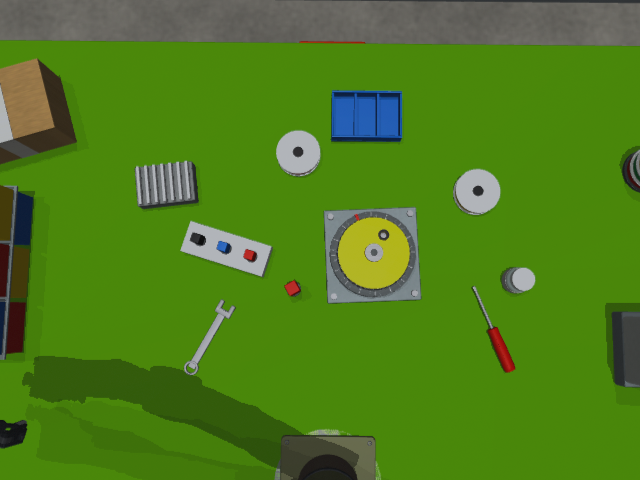

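View pics/scene0.png

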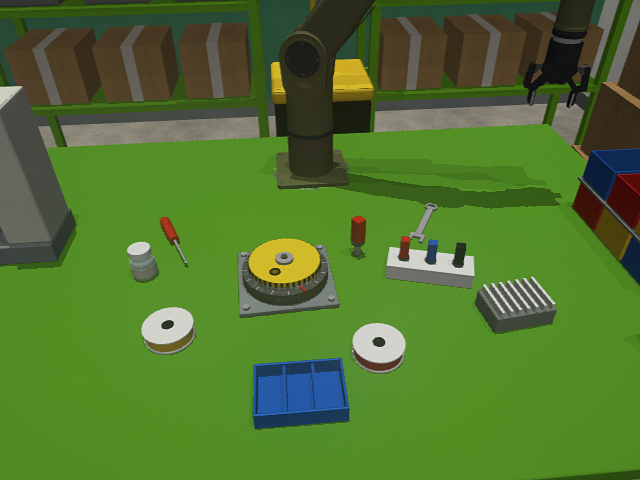

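The top view shows two red pins. One stands free on the bench at (292,288), bigger and outside the rack. The other is in the rack at (250,256), beside the blue one at (223,247) and the black one at (197,239). The drum axis is at (374,252), the hole at (383,235) and the red mark at (356,216). I choose the rack pin at (250,256) and will check it in a close crop.

Run:
```python
from h import *
Z=np.load("top0.npz"); im=Z["im"]; w=cloud("top",Z["d"])
a=cv2.resize(im[200:290,170:310],None,fx=5,fy=5,interpolation=cv2.INTER_CUBIC); cv2.imwrite("pics/crop1.png",a[...,::-1])
hsv=cv2.cvtColor(im,cv2.COLOR_RGB2HSV); H,S,V=cv2.split(hsv)
def box(m,z,name):
    v,u=np.nonzero(m); pts=np.array([ray_z("top",a,b,z)[:2] for a,b in zip(u,v)])
    r=cv2.minAreaRect((pts*1000).astype(np.float32)); print(name,m.sum(),np.round(r[0],1),np.round(r[1],1),round(r[2],1)); return pts
red=((H<8)|(H>172))&(S>120)&(V>60)
def win(m,u0,u1,v0,v1):
    o=np.zeros_like(m); o[v0:v1,u0:u1]=m[v0:v1,u0:u1]; return o
top=win(red,235,262,240,270)&(np.nan_to_num(w[...,2])>0.08)
print("z top pin",np.nanmax(w[...,2][top]),np.nanmedian(w[...,2][top])); box(top,0.089,"redpin top")
rk=win((np.abs(np.nan_to_num(w[...,2])-.036)<.008),175,280,215,285)&(S<60)
# rack outline incl holes
c=max(cv2.findContours(rk.astype(np.uint8),0,2)[0],key=cv2.contourArea); f=np.zeros_like(rk,np.uint8); cv2.drawContours(f,[c],-1,1,-1); box(f>0,.036,"rack")
yl=win((H>22)&(H<34)&(S>120)&(V>120),325,425,205,300)
c=max(cv2.findContours(yl.astype(np.uint8),0,2)[0],key=cv2.contourArea)
p=np.array([ray_z("top",*q[0],.06)[:2] for q in c]); ce,ra=cv2.minEnclosingCircle((p*1000).astype(np.float32)); print("wheel",ce,ra, cv2.fitEllipse((p*1000).astype(np.float32)))
dk=win((V<60),374,394,226,245); v,u=np.nonzero(dk); print("hole px",u.mean(),v.mean(),len(u)); ho=ray_z("top",u.mean(),v.mean(),.06); print("hole",ho)
mk=win(red,345,366,208,224); v,u=np.nonzero(mk); mt=ray_z("top",u.mean(),v.mean(),.044); print("mark",u.mean(),v.mean(),len(u),mt)
```

```text
z top pin 0.09475086620763504 0.08835299991125979
redpin top 87 [490.8 173.4] [20.3 19.6] 73.0
rack 2709 [508.2 231.1] [191.   69.9] 73.3
wheel (500.9830017089844, -94.10475158691406) 78.13581848144531 ((501.0145263671875, -94.11361694335938), (153.4635009765625, 153.9810791015625), 14.04721736907959)
hole px 383.75 233.91666666666666 36
hole [ 0.54146342 -0.1165748   0.06      ]
mark 356.8333333333333 216.61111111111111 18 [ 0.58130728 -0.05854781  0.044     ]
```

View pics/crop1.png

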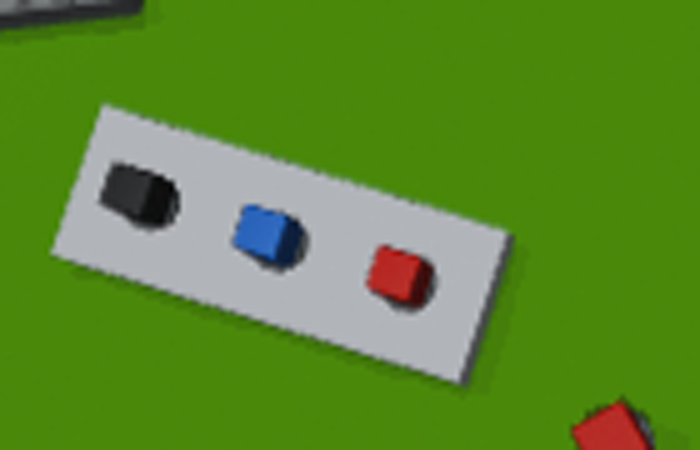

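The crop shows the rack with black, blue and red pins; the red one is at crop (402,275), 20 mm square and at the -60 mm socket. The larger red pin stands outside, at the crop's lower right. The choice holds, so I approach.

Emit:
apply_moves --deltas '[[[0.021, -0.028, 0, -0.105, -0.3], [0.042, -0.057, 0, -0.211, -0.3], [0.064, -0.085, 0, -0.317, -0.3], [0.085, -0.114, 0, -0.422, -0.3], [0.106, -0.142, 0, -0.528, -0.3]]]' --squeeze 60

```text
clock: 1.22
tool_pos: [0.28, 0.457, 0.4049]
tcp_rot: [1.244, 2.885, 0.001]
ft_force: [-0.3, 0.5, -0.2]
grip_width: 0.647
```

Emit:
apply_moves --deltas '[[[0.021, -0.028, 0, -0.105, -0.3], [0.042, -0.057, 0, -0.211, -0.3], [0.064, -0.085, 0, -0.317, -0.3], [0.085, -0.114, 0, -0.422, -0.3], [0.106, -0.142, 0, -0.528, -0.3]]]'

```text
clock: 1.63
tool_pos: [0.386, 0.315, 0.405]
tcp_rot: [1.953, 2.461, 0.001]
ft_force: [-0.2, 0.2, 0.0]
grip_width: 0.654
```

Emit:
apply_moves --deltas '[[[0.021, -0.028, 0, -0.105, -0.3], [0.042, -0.057, 0, -0.211, -0.3], [0.064, -0.085, 0, -0.317, -0.3], [0.085, -0.114, 0, -0.422, -0.3], [0.106, -0.143, 0, -0.527, -0.3]]]'

```text
clock: 2.05
tool_pos: [0.4921, 0.1722, 0.405]
tcp_rot: [-2.526, -1.867, -0.001]
ft_force: [0.5, 0.3, 0.3]
grip_width: 0.649
```

Emit:
apply_moves --deltas '[[[-0.001, 0.001, -0.04, 0, -0.3], [-0.001, 0.001, -0.08, 0, -0.3], [-0.001, 0.001, -0.12, 0, -0.3], [-0.001, 0.001, -0.155, 0, -0.3], [-0.001, 0.001, -0.18, 0, -0.3]]]'

```text
clock: 2.47
tool_pos: [0.4896, 0.1744, 0.222]
tcp_rot: [-2.521, -1.873, 0.003]
ft_force: [-0.1, 0.1, -0.0]
grip_width: 0.651
```

Emit:
apply_moves --deltas '[[[0, 0, 0, 0, -0.3], [0, 0, 0, 0, 0.5], [0, 0, 0, 0, 1], [0, 0, 0, 0, 1], [0, 0, 0, 0, 1]]]'

```text
clock: 2.88
tool_pos: [0.491, 0.1748, 0.2267]
tcp_rot: [2.521, 1.873, 0.006]
ft_force: [0.2, -0.4, 6.1]
grip_width: 0.231
```

Emit:
apply_moves --deltas '[[[0, 0, 0, 0, 1], [0, 0, 0, 0, 1], [0, 0, 0, 0, 1], [0, 0, 0, 0, 1], [0, 0, 0, 0, 1]]]'

```text
clock: 3.3
tool_pos: [0.4909, 0.1748, 0.2267]
tcp_rot: [2.521, 1.873, 0.006]
ft_force: [-0.4, 0.9, 6.9]
grip_width: 0.227
```

Run:
```python
from h import *
s=arm.read_state(); print(s["tool_pos"].round(4),s["tcp_rot"].round(4),s["ft_force"].round(2),s["torque"].round(3),s["grip_width"])
im,d=snap("scene"); cv2.imwrite("pics/g1.png",cv2.resize(im[180:300,340:500],None,fx=5,fy=5,interpolation=cv2.INTER_CUBIC)[...,::-1])
```

```text
[0.4909 0.1748 0.2267] [2.521  1.8728 0.0062] [-0.39  0.94  6.87] [-0.035  0.089 -0.01 ] 0.22715886244958303
```

View pics/g1.png

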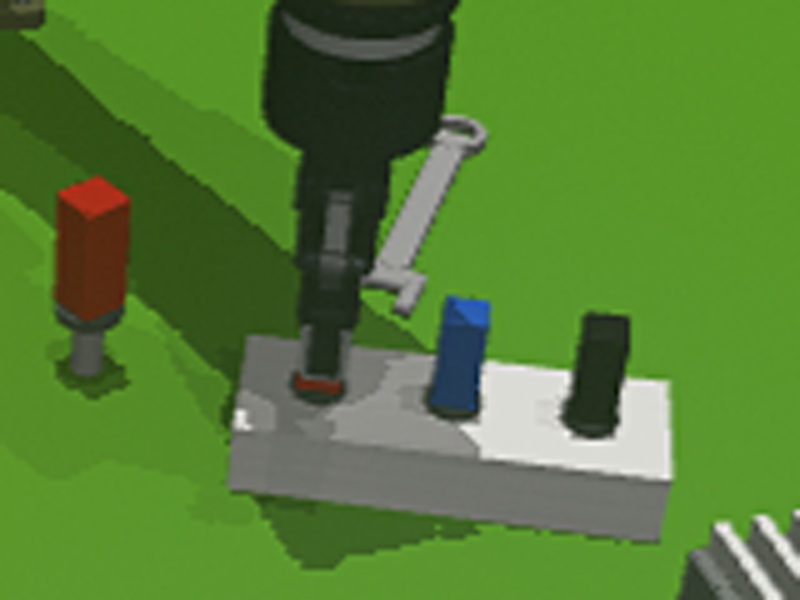

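The crop shows the gripper closed on the red pin in the rack, at crop (320,385). The blue and black pins and the large red pin are untouched. I lift and carry.

Emit:
apply_moves --deltas '[[[0, 0, 0.03, 0, 1], [0, 0, 0.07, 0, 1], [0, 0, 0.1, 0, 1], [0.003, -0.02, 0.11, -0.1, 1], [0.009, -0.05, 0.11, -0.2, 1]]]'

```text
clock: 3.77
tool_pos: [0.4997, 0.1276, 0.3387]
tcp_rot: [-2.693, -1.615, -0.014]
ft_force: [1.0, 0.6, -1.5]
grip_width: 0.226
```

Emit:
apply_moves --deltas '[[[0.006, -0.036, 0, -0.12, 1], [0.012, -0.072, 0, -0.24, 1], [0.018, -0.108, 0, -0.36, 1], [0.025, -0.144, 0, -0.48, 1], [0.03, -0.175, 0, -0.6, 1]]]'

```text
clock: 4.18
tool_pos: [0.5293, -0.0531, 0.336]
tcp_rot: [3.054, 0.732, 0.004]
ft_force: [0.6, -0.6, -1.7]
grip_width: 0.225
```

Emit:
apply_moves --deltas '[[[0.006, -0.03, -0.01, -0.1, 1], [0.011, -0.06, -0.03, -0.21, 1], [0.011, -0.066, -0.045, -0.21, 1], [0.011, -0.066, -0.045, -0.21, 1], [0.011, -0.066, -0.045, -0.21, 1]]]'

```text
clock: 4.6
tool_pos: [0.5398, -0.1161, 0.29]
tcp_rot: [-3.112, -0.419, 0.001]
ft_force: [-0.5, 0.4, 0.1]
grip_width: 0.226
```

Run:
```python
from h import *
s=arm.read_state(); print(s["tool_pos"].round(4),s["tcp_rot"].round(4),s["ft_force"].round(2),s["torque"].round(3),s["grip_width"])
im,d=snap("scene"); np.savez("s1.npz",im=im,d=d); a=cv2.resize(im[200:320,225:345],None,fx=5,fy=5,interpolation=cv2.INTER_CUBIC)
cv2.imwrite("pics/g2.png",a[...,::-1])
print("hole expected px crop",(proj("scene",[.5408,-.1163,.06])-[225,200])*5,"tip exp",(proj("scene",[s["tool_pos"][0],s["tool_pos"][1]-.001,s["tool_pos"][2]-.2167])-[225,200])*5)
```

```text
[ 0.5398 -0.1161  0.29  ] [-3.1121e+00 -4.1920e-01  1.3000e-03] [-0.5   0.43  0.09] [-0.061  0.016  0.031] 0.22579143019075304
hole expected px crop [245.61287269 362.48875311] tip exp [241.53336379 336.99421997]
```

View pics/g2.png

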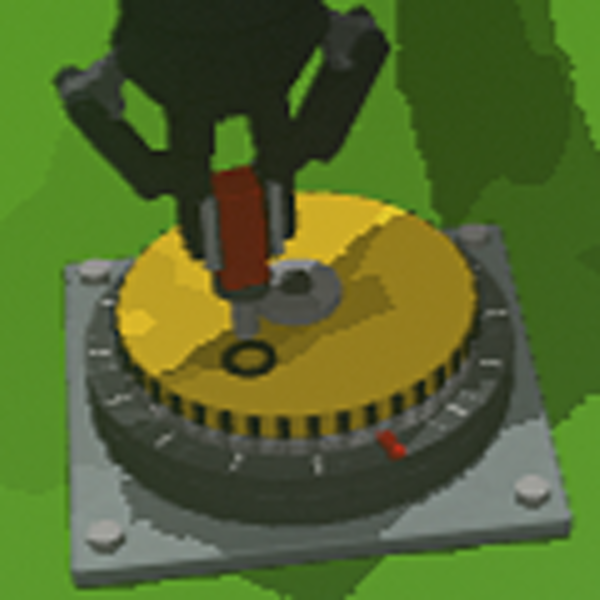

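The crop shows the pin held over the wheel: tip near crop (247,338), hole ring at (248,357), red mark at (391,445). I check the pin's lean and offset numerically.

Run:
```python
from h import *
Z=np.load("s1.npz"); im=Z["im"]; d=Z["d"]; w=cloud("scene",d)
H,S,V=cv2.split(cv2.cvtColor(im,cv2.COLOR_RGB2HSV))
red=((H<8)|(H>172))&(S>120)&(V>40); red[:230]=0; red[262:]=0; red[:,:262]=0; red[:,285:]=0
for v in range(232,262,3):
    u=np.nonzero(red[v])[0]
    if len(u): print(v,u.min(),u.max(),u.mean(), np.nanmedian(w[v,u],0).round(4))
for v in range(258,274):
    print(v,[int(x) for x in im[v,266:286].sum(1)//3])
p=[.5398,-.1171]
print([proj("scene",p+[z]).round(2) for z in(.073,.099,.104,.152)])
```

```text
238 276 276 276.0 [ 0.5445 -0.1065  0.1526]
253 278 278 278.0 [ 0.5392 -0.105   0.1103]
258 [140, 102, 54, 41, 43, 46, 48, 48, 49, 48, 45, 41, 52, 70, 74, 61, 46, 45, 44, 48]
259 [129, 132, 102, 56, 42, 43, 43, 45, 44, 43, 43, 51, 70, 75, 74, 74, 74, 75, 76, 75]
260 [128, 129, 131, 146, 112, 68, 59, 60, 59, 62, 67, 72, 74, 73, 73, 73, 73, 73, 73, 73]
261 [129, 128, 129, 130, 134, 95, 75, 78, 79, 74, 66, 73, 74, 73, 72, 73, 73, 73, 73, 74]
262 [128, 129, 128, 130, 133, 92, 73, 77, 79, 73, 66, 70, 71, 77, 78, 76, 76, 76, 76, 77]
263 [129, 129, 127, 128, 131, 92, 71, 77, 78, 72, 73, 72, 74, 75, 77, 77, 78, 76, 76, 76]
264 [128, 129, 129, 130, 133, 99, 76, 78, 77, 73, 66, 72, 72, 71, 72, 77, 79, 77, 77, 78]
265 [127, 130, 130, 130, 135, 99, 76, 77, 77, 74, 66, 74, 73, 74, 73, 73, 70, 70, 70, 73]
266 [130, 130, 133, 87, 69, 68, 73, 78, 78, 74, 71, 74, 74, 74, 72, 73, 73, 73, 73, 72]
267 [132, 134, 89, 70, 73, 74, 77, 85, 84, 78, 76, 76, 75, 73, 74, 72, 73, 82, 85, 83]
268 [89, 69, 72, 74, 75, 64, 50, 37, 26, 26, 34, 35, 56, 72, 74, 73, 83, 85, 85, 84]
269 [70, 73, 72, 75, 55, 34, 25, 28, 35, 37, 30, 27, 27, 47, 80, 86, 85, 84, 84, 83]
270 [73, 75, 75, 54, 33, 28, 44, 74, 82, 82, 80, 59, 33, 26, 78, 85, 85, 83, 82, 81]
271 [74, 74, 75, 45, 28, 41, 70, 78, 79, 81, 79, 75, 44, 26, 61, 82, 84, 82, 100, 104]
272 [73, 74, 75, 44, 28, 42, 71, 77, 81, 81, 80, 58, 34, 27, 61, 80, 83, 98, 103, 102]
273 [73, 73, 73, 56, 33, 28, 34, 59, 63, 54, 50, 35, 28, 49, 97, 105, 104, 102, 103, 101]
[array([273.32, 267.49]), array([272.48, 257.83]), array([272.32, 255.93]), array([270.69, 237.2 ])]
```

Emit:
apply_moves --deltas '[[[0.001, 0.0, -0.004, 0, 1], [0.001, 0, -0.008, 0, 1], [0.001, 0, -0.012, 0, 1], [0.001, 0, -0.015, 0, 1], [0.001, 0, -0.015, 0, 1]]]'

```text
clock: 5.07
tool_pos: [0.541, -0.1159, 0.2742]
tcp_rot: [-3.113, -0.421, 0.001]
ft_force: [-0.3, 0.2, -0.9]
grip_width: 0.231
```

Emit:
apply_moves --deltas '[[[0, 0, -0.002, 0, 1], [0, 0, -0.004, 0, 1], [0, 0, -0.005, 0, 1], [0, 0, -0.006, 0, 1], [0, 0, -0.006, 0, 1]]]'

```text
clock: 5.48
tool_pos: [0.5411, -0.1165, 0.2685]
tcp_rot: [3.113, 0.419, -0.0]
ft_force: [-0.9, -0.7, -1.0]
grip_width: 0.226
```

Emit:
apply_moves --deltas '[[[0, 0, -0.002, 0, 1], [0, 0, -0.004, 0, 1], [0, 0, -0.006, 0, 1], [0, 0, -0.006, 0, 1], [0, 0, -0.006, 0, 1]]]'

```text
clock: 5.9
tool_pos: [0.5412, -0.1165, 0.2628]
tcp_rot: [3.113, 0.419, 0.0]
ft_force: [-0.4, -0.3, 1.4]
grip_width: 0.23
```

Emit:
apply_moves --deltas '[[[0.0012, 0.0024, 0.0005, 0, 1], [0.0023, 0.0049, 0.0005, 0, 1], [0.0033, 0.0074, 0.0005, 0, 1], [0.0041, 0.01, 0.0005, 0, 1], [0.0047, 0.0126, 0.0005, 0, 1]]]' --squeeze 80

```text
clock: 6.32
tool_pos: [0.5452, -0.1056, 0.2631]
tcp_rot: [3.11, 0.416, -0.002]
ft_force: [-2.4, -6.2, -1.6]
grip_width: 0.222
```

Emit:
apply_moves --deltas '[[[0.0005, 0.0027, 0, 0, 1], [0.0008, 0.0053, 0, 0, 1], [0.0009, 0.008, 0, 0, 1], [0.0009, 0.0107, 0, 0, 1], [0.0008, 0.0134, 0, 0, 1]]]'

```text
clock: 6.73
tool_pos: [0.5465, -0.093, 0.2633]
tcp_rot: [3.109, 0.415, 0.0]
ft_force: [-0.1, -7.5, -1.5]
grip_width: 0.222
```

Emit:
apply_moves --deltas '[[[-0.0003, 0.0027, 0, 0, 1], [-0.0008, 0.0053, 0, 0, 1], [-0.0015, 0.008, 0, 0, 1], [-0.0023, 0.0105, 0, 0, 1], [-0.0032, 0.0131, 0, 0, 1]]]'

```text
clock: 7.15
tool_pos: [0.5442, -0.0804, 0.2636]
tcp_rot: [3.107, 0.414, 0.005]
ft_force: [1.2, -8.6, -2.6]
grip_width: 0.221
```

Emit:
apply_moves --deltas '[[[-0.0006, 0.0014, -0.001, 0, 1], [-0.0013, 0.0028, -0.002, 0, 1], [-0.0019, 0.0041, -0.0025, 0, 1], [-0.0019, 0.0041, -0.0025, 0, 1], [-0.0019, 0.0041, -0.0025, 0, 1]]]'

```text
clock: 7.57
tool_pos: [0.5431, -0.0776, 0.2627]
tcp_rot: [3.105, 0.412, 0.011]
ft_force: [1.1, -9.0, 9.0]
grip_width: 0.223
```

Emit:
apply_moves --deltas '[[[-0.0006, 0.001, 0.001, 0, 1], [-0.0012, 0.002, 0.001, 0, 1], [-0.0018, 0.003, 0.001, 0, 1], [-0.0024, 0.004, 0.001, 0, 1], [-0.003, 0.005, 0.001, 0, 1]]]'

```text
clock: 7.98
tool_pos: [0.5402, -0.0715, 0.2627]
tcp_rot: [3.106, 0.414, 0.009]
ft_force: [1.9, -7.2, 0.4]
grip_width: 0.22
```

Run:
```python
from h import *
from scipy.spatial.transform import Rotation as R
s=arm.read_state(); M=R.from_rotvec(s["tcp_rot"]).as_matrix(); t=s["tool_pos"]+M@[0,0,.2167]; print(M[:,2].round(4),t.round(4),np.degrees(np.arctan2(t[1]+.0946,t[0]-.5017))+29.1, np.hypot(t[1]+.0946,t[0]-.5017))
im,d=snap("scene"); cv2.imwrite("pics/g3.png",cv2.resize(im[200:320,225:345],None,fx=5,fy=5,interpolation=cv2.INTER_CUBIC)[...,::-1])
```

```text
[ 0.0069 -0.0071 -1.    ] [ 0.5417 -0.073   0.046 ] 57.4577976433658 0.045454000233838276
```

View pics/g3.png

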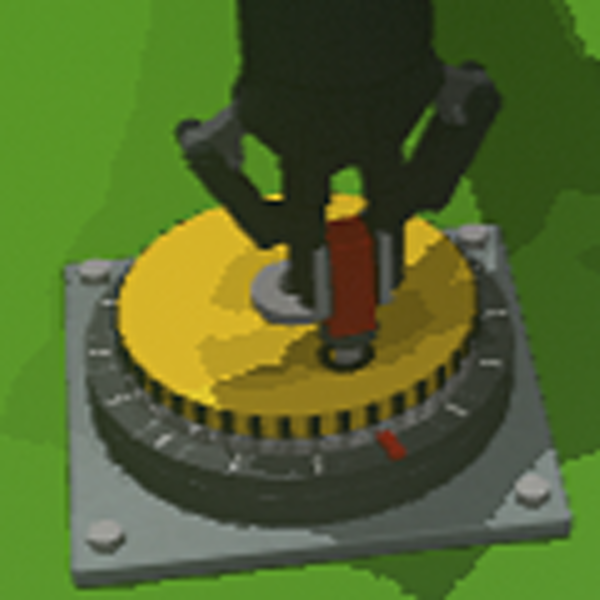

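The crop shows the pin upright in the wheel's hole at (347,355), about level with the red mark at (391,445). From here I feel with a light press.

Emit:
apply_moves --deltas '[[[-0.0003, 0.0004, -0.001, 0, 1], [-0.0006, 0.0009, -0.001, 0, 1], [-0.0009, 0.0013, -0.001, 0, 1], [-0.0012, 0.0017, -0.001, 0, 1], [-0.0014, 0.0022, -0.001, 0, 1]]]'

```text
clock: 8.45
tool_pos: [0.539, -0.0692, 0.2615]
tcp_rot: [3.106, 0.414, 0.01]
ft_force: [2.8, -9.2, -0.7]
grip_width: 0.226
```

Emit:
apply_moves --deltas '[[[0, 0, -0.0005, 0, 1], [0, 0, -0.001, 0, 1], [0, 0, -0.0015, 0, 1], [0, 0, -0.002, 0, 1], [0, 0, -0.002, 0, 1]]]'

```text
clock: 8.87
tool_pos: [0.5392, -0.0693, 0.2597]
tcp_rot: [3.106, 0.414, 0.011]
ft_force: [2.8, -8.3, 0.5]
grip_width: 0.224
```

The tip has dropped below the plate with no resistance, so it is in the lock hole. I push on, gently.

Emit:
apply_moves --deltas '[[[0, 0, -0.001, 0, 1], [0, 0, -0.002, 0, 1], [0, 0, -0.003, 0, 1], [0, 0, -0.004, 0, 1], [0, 0, -0.004, 0, 1]]]'

```text
clock: 9.28
tool_pos: [0.5392, -0.0693, 0.2556]
tcp_rot: [3.106, 0.414, 0.011]
ft_force: [3.2, -8.0, -0.8]
grip_width: 0.221
```

Emit:
apply_moves --deltas '[[[0, 0, -0.001, 0, 1], [0, 0, -0.002, 0, 1], [0, 0, -0.003, 0, 1], [0, 0, -0.004, 0, 1], [0, 0, -0.004, 0, 1]]]'

```text
clock: 9.7
tool_pos: [0.5392, -0.0694, 0.2516]
tcp_rot: [3.106, 0.414, 0.011]
ft_force: [3.6, -8.1, -1.0]
grip_width: 0.22
```

Emit:
apply_moves --deltas '[[[0, 0, -0.0005, 0, 1], [0, 0, -0.001, 0, 1], [0, 0, -0.0015, 0, 1], [0, 0, -0.002, 0, 1], [0, 0, -0.002, 0, 1]]]'

```text
clock: 10.12
tool_pos: [0.5392, -0.0696, 0.2508]
tcp_rot: [3.106, 0.413, 0.012]
ft_force: [0.8, -7.3, 10.6]
grip_width: 0.22
```

The collar is seated: z stopped at 0.2508 with 10.6 N. I ease the wheel back onto the lock before letting go.

Emit:
apply_moves --deltas '[[[0.0003, -0.0006, 0, 0, 1], [0.0006, -0.0012, 0, 0, 1], [0.0009, -0.0018, 0, 0, 1], [0.0012, -0.0024, 0, 0, 1], [0.0015, -0.003, 0, 0, 1]]]'

```text
clock: 10.53
tool_pos: [0.5407, -0.0719, 0.2508]
tcp_rot: [3.107, 0.414, 0.012]
ft_force: [1.1, -5.7, 12.0]
grip_width: 0.225
```

Emit:
apply_moves --deltas '[[[0.0003, -0.0006, 0.0005, 0, 1], [0.0006, -0.0012, 0.001, 0, 1], [0.0008, -0.0018, 0.001, 0, 1], [0.0008, -0.0024, 0.001, 0, 1], [0.0008, -0.003, 0.001, 0, 1]]]'

```text
clock: 10.95
tool_pos: [0.5412, -0.0729, 0.2508]
tcp_rot: [3.111, 0.418, 0.008]
ft_force: [2.5, -2.9, 5.5]
grip_width: 0.221
```

Emit:
apply_moves --deltas '[[[-0.0005, -0.0005, 0, 0, 1], [-0.001, -0.001, 0, 0, 1], [-0.001, -0.0015, 0, 0, 1], [-0.001, -0.0015, 0, 0, 1], [-0.001, -0.0015, 0, 0, 1]]]'

```text
clock: 11.37
tool_pos: [0.5407, -0.0734, 0.2508]
tcp_rot: [3.112, 0.42, 0.01]
ft_force: [3.0, -0.7, 5.1]
grip_width: 0.224
```

Emit:
apply_moves --deltas '[[[0, 0, 0, 0, 0.3], [0, 0, 0, 0, 0], [0, 0, 0, 0, -0.2], [0, 0, 0, 0, -0.3], [0, 0, 0, 0, -0.3]]]'

```text
clock: 11.78
tool_pos: [0.5381, -0.0732, 0.2494]
tcp_rot: [-3.113, -0.42, 0.002]
ft_force: [0.1, -0.6, 0.1]
grip_width: 0.653
```

Run:
```python
from h import *
s=arm.read_state(); print(s["tool_pos"].round(4),s["ft_force"].round(2),s["grip_width"])
im,d=snap("scene"); cv2.imwrite("pics/g4.png",cv2.resize(im[200:320,225:345],None,fx=5,fy=5,interpolation=cv2.INTER_CUBIC)[...,::-1])
```

```text
[ 0.5381 -0.0732  0.2494] [ 0.11 -0.62  0.08] 0.6526749735412278
```

View pics/g4.png

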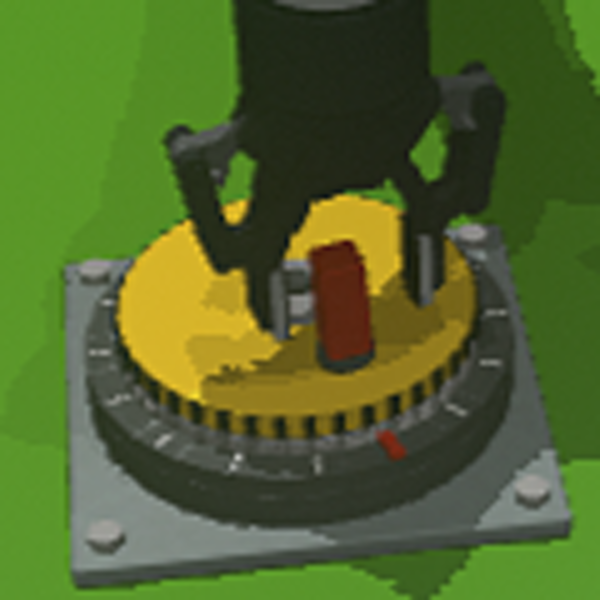

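The crop shows the pin free between the open fingers, collar on the wheel at (346,357), and the wheel still wound. I withdraw straight up.

Emit:
apply_moves --deltas '[[[0, 0, 0.01, 0, -0.3], [0, 0, 0.03, 0, -0.3], [0, 0, 0.06, 0, -0.3], [0, 0, 0.1, 0, -0.3], [0, 0, 0.14, 0, -0.3]]]'

```text
clock: 12.25
tool_pos: [0.5378, -0.0735, 0.3913]
tcp_rot: [-3.113, -0.419, 0.003]
ft_force: [1.7, -0.0, 0.3]
grip_width: 0.654
```

Emit:
apply_moves --deltas '[[[-0.02, 0.03, 0.02, 0, -0.3], [-0.04, 0.06, 0.03, 0, -0.3], [-0.06, 0.09, 0.03, 0, -0.3], [-0.06, 0.12, 0.03, 0, -0.3], [-0.06, 0.15, 0.03, 0, -0.3]]]'

```text
clock: 12.67
tool_pos: [0.4769, 0.0774, 0.4209]
tcp_rot: [-3.113, -0.418, -0.0]
ft_force: [0.8, 1.2, 0.5]
grip_width: 0.648
```

Emit:
apply_moves --deltas '[[[0, 0.03, 0, 0, -0.3], [0, 0.06, 0, 0, -0.3], [0, 0.06, 0, 0, -0.3], [0, 0.06, 0, 0, -0.3], [0, 0.06, 0, 0, -0.3]]]'

```text
clock: 13.08
tool_pos: [0.4783, 0.1358, 0.4201]
tcp_rot: [3.113, 0.419, 0.0]
ft_force: [0.4, -0.0, -0.0]
grip_width: 0.652
```

Run:
```python
from h import *
im,d=snap("scene"); a=cv2.resize(im[200:320,225:345],None,fx=5,fy=5,interpolation=cv2.INTER_CUBIC)
cv2.imwrite("pics/g5.png",a[...,::-1])
w=cloud("scene",d); H,S,V=cv2.split(cv2.cvtColor(im,cv2.COLOR_RGB2HSV))
red=((H<8)|(H>172))&(S>120)&(V>40); red[:240]=0; red[280:]=0; red[:,:280]=0; red[:,305:]=0
zz=w[...,2][red]; print("red z",np.nanpercentile(zz,[2,50,98]).round(4),red.sum())
for z in(.065,.113): print(z,((proj("scene",[.5395,-.0733,z])-[225,200])*5).round(1))
im2,d2=snap("top"); w2=cloud("top",d2); H,S,V=cv2.split(cv2.cvtColor(im2,cv2.COLOR_RGB2HSV))
r=((H<8)|(H>172))&(S>120)&(V>40)&(np.nan_to_num(w2[...,2])>.1); r[:,:330]=0; r[:,420:]=0; r[:200]=0; r[300:]=0
print("top-view grip",r.sum(),np.nanmedian(w2[r],0).round(4) if r.any() else None)
```

```text
red z [0.1119 0.1139 0.1163] 49
0.065 [346.4 344.8]
0.113 [341.5 255.3]
top-view grip 90 [ 0.5403 -0.0746  0.1125]
```

View pics/g5.png

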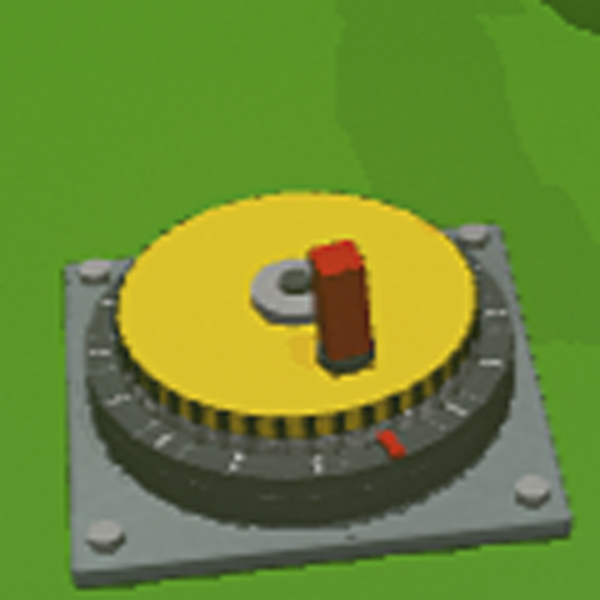

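The crop shows the pin standing with its collar on the wheel at (346,357), and the wheel held past rest. Its top is at z 0.113, as expected when seated. I hand in.

```bash
python3 -c "
from workcell import arm; print(arm.job_done())"
```

```text
the job is handed in; nothing more can be done
None
```

The red pin is now through the wheel's hole and in the lock hole, collar on the wheel, and the wheel stays locked after release. I handed the job in at about 13 s; no verdict was reported.

- **What I did:** I took the red pin from the rack, leaving the larger red pin on the bench. I stood it in the wheel's hole, touching the plate with about 1.4 N. I turned the wheel past the red mark; the tip dropped into the lock hole at roughly 1.05 rad by tool position. It slid down freely until the collar seated. I then eased the load onto the lock, let go and withdrew.
- **Forces:** The highest vertical reading at the wrist was 12 N, while seating; sideways it stayed under about 10 N. Readings came only at the end of each move call.
- **Last checks:** The top of the grip stands at z = 0.1125 m (top camera) and 0.114 m (scene camera), against 0.113 m if fully seated. From the pin's position the wheel is held at about 0.98 rad, and the pin looks upright in the last picture.
- **Not checked:** I did not re-measure the other pins or the things on the bench at the end. The arm touched nothing else that I noticed.
- **Disagreement:** The two cameras differed by about a pixel (2 mm) on the hole's position. The touch with the plate came at the expected height, and no check failed.

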